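Open the bobbin bay of the winder

TASK

Open the bobbin bay of the bobbin winder: press the snap tab beside the track all the way in to release the sliding cover, then push the cover along its track, off the bay and onto the parking ledge, up to the end stop or nearly so. Use the fingers only to press and push: do not force the cover past the closed tab, do not lift it out of the track, and leave the things standing around where they are.

Things in the scene. Friction and masses are not known exactly. Their poses are not given: they have to be found in the camera images.
- winder: bobbin winder, a low white housing 160 x 104 x 62 mm fixed on the bench. Origin: on the bench under the middle of its track; x along the track, the way the cover opens; y to the side with the tab; z up. Track floor at z = 52 mm, between rails with inner faces at y = +-28 mm and tops at z = 62 mm. Rear block x = -80 to -56 mm, top z = 56 mm. Opening of the bobbin bay x = -44 to -9 mm, under the cover
- end_stop (a point): middle of the face of the end stop, the bar across the far end of the parking ledge, at the track floor: winder x = 72, y = 0, z = 52 mm; the bar's top is at z = 62 mm. The flat parking ledge reaches from the bay to here
- tab (a joint): travel of the snap tab, straight down: 0 = out, 0.009 m = fully in. It resists with 5 N and stays where it is pushed. At 0 its nose stands 7 mm above the track floor directly before the cover and blocks it; from about 0.0075 the nose is below the floor and the cover can slide over it: a spring plunger behind the cover then moves it about 8 mm forward by itself
- tab_pad (a point): centre of the top of the snap tab's grey press pad, 30 (x) x 26 (y) mm, outside the rail on the winder's +y side; moves down with the tab. At winder x = 5, y = 50.5, z = 72 mm while out, 12 mm above the white side housing round it and 10 mm above the rail
- cover: sliding cover, a loose grey plate 56 (x) x 52 (y) x 10 mm, about 0.1 kg, lying in the track, with a cross rib on top. Origin: centre of its underside; axes as the winder's. Seated its origin is at winder x = -27 mm; against the end stop at x = 44 mm. Released, it slides with less than 1.5 N
- cover_rib (a point): middle of the rear (-x) face of the cover's rib, half-way up: 6 mm behind the cover's origin and 18 mm above its underside. The rib is 8 mm thick, 44 mm wide (y), and rises 14 mm above the cover's flat top. Behind it 22 mm of the flat top are free: a finger coming down there can push the rib towards +x
- thread_spool_1: bystander: standing thread spool with dark red thread, 28 mm wide, 50 mm tall, on the cutting board to the right; origin: centre of its underside
- thread_spool_4: bystander: standing thread spool with whitish thread, 33 mm wide, 58 mm tall, on the bench just right of the winder's rear end; origin: centre of its underside
- clip_clamp_3: bystander: small clip clamp, 83 x 22 x 28 mm, lying to the left of the winder; origin: centre of its underside
Mind the look-alikes: they are no part of the job. Leave any green or pink look-alike of the cover alone.

How it is judged:
By the outcome, as a careful person would: the job done as asked, in the order asked, and still so for the second after the job is handed in, with the robot touching nothing.
It also fails if it takes over 35 s, if anything falls off the work surface, if the arm or the gripper's body presses on something with over 40 N, if the wrist force passes 120 N, or if a joint passes its speed limit or range.

ROBOT

A 6-joint arm with a two-finger parallel gripper is mounted at the origin on a cart in front of the work surface, level with it; the furniture and walls round the work are solid. World frame = base frame: x ahead of the robot, y to its left, z up, the work surface at z = 0. Lengths are in m, angles in rad, forces in N, time in s.
With the tool pointing down it reaches from about 0.3 to 0.875 m from the base axis. Payload 4.2 kg.
Tool frame: the origin (TCP) lies at the very end of the fingers, on their centre line; the grasp point (between the pads) lies 19 mm behind it; y points along the fingers, x is the direction in which the jaws open and shut, and the axes are right-handed (so a half turn about y gives the same grasp; the last joint's range is limited). The gripper opens to 85 mm and grips with 20 to 120 N. Pads are 22 mm wide; open, the fingers measure 114 mm over their backs; the gripper's body (76 mm by 85 mm) begins 54 mm behind the grasp point. The pads swing forward as they close: fully open they stand 13 mm farther back than shut.
Start: joints at [-1.35, 0.32, 1.565, -0, 1.257, -0.02], TCP at [0.137, -0.558, 0.231] pointing down, gripper open.
Joint ranges: [-3.11, 3.11], [-0.84, 2.01], [0.21, 2.61], [-1.34, 4.49], [0.05, 2.63], [-2.56, 2.56]. Speed limits (rad/s): [2.57, 2.57, 3.14, 3.14, 3.14, 3.14].

INTERFACE

Orientations are given as a unit quaternion [w, x, y, z].
In Python, from bench import state, imaging, workorder gives the robot as it stands.
- The arm moves only by the tool servo_tool, never from a script. Its argument "commands" is a list of rows, each an object with "xyz": the shift along the tool's x, y, z in m, a list of three; "rot": the turn, a rotation vector about the tool's x, y, z in degrees, a list of three. A call has 1 to 12 rows; each row shifts and turns the commanded pose from where the row before left it, along the tool's axes as they then stand; what a row does not reach is not made up. A row lasts 1/10 s, in which the tool goes at most 50 mm and 8.59 degrees, less where a joint would pass 70% of its speed; a pose out of reach is approached as far as the arm can. A call with a gripper value outside its range is refused whole. "fingers" is the opening, from 0 (shut) to 1 (fully open), set as the call begins (left out, the last holds). The fingers move at their own pace and stop on an object; "grip_force" is the grip in N (left out, the last holds). Time passes only in rows, so rows that do not move let the fingers close. It gives the time, the measured TCP pose, the force and the opening at its end, in the units of the state.
- state(): the state, without advancing time (a new reading comes with each control period).
- imaging.snapshot(name): name is "scene" or "top" or "wrist"; returns the picture (384x512x3 uint8, blue, green, red); there is no depth.
- imaging.calibration(name): a dict with "mtx" (3x3 intrinsics, pixels), "rvec" (rotation vector, rad) and "tvec" (3), from world to camera coordinates, as OpenCV has them; the wrist camera has in their place "tool_from_camera" (4x4, takes a point from camera to tool coordinates, whose origin is the TCP and whose axes are the tool frame's). Camera axes: x right, y down, z forward; pixel columns grow to the right and rows downward; lengths in m; the calibration is good to about 2 mm. A picture is of the moment at which its call begins: read the wrist's pose just before it. calibration takes no time and is no camera call.
- workorder.close_job(): hands the job in, once; it reports no verdict.
The state is a dict: "time_s": time; "joint_positions": joint angles; "qvel": joint speeds; "joint_efforts": joint torques, N m; "eef_pos": TCP position; "tool_rot": TCP orientation; "wrist_force": force on the tool from outside, world axes, zero at the start; "moment": the same for the moment, N m; "opening": opening from 0.0 (shut) to 1.0 (fully open).
Only numpy, scipy, OpenCV 4.12 (cv2) and the standard library are available. Lean on these libraries where they do the work, as an engineer would, in place of code of your own. Each camera call takes 0.05 s, during which the arm holds its last target.

## Working session

There is one attempt and no reset: what is moved stays moved. The work goes in short steps, Python scripts to look and compute and a tool call to move; the robot and the scene stay as the last step left them, time stands still between calls to the robot, and variables do not carry over. Pictures are saved under pics/ and viewed, and the job is handed in when it is done.

Besides the shell and the picture viewer there is one more tool, called after "Request:" as name([rows], argument=value, ...), one row to a line, values as JSON. servo_tool: Moves the arm, as the interface text tells. Its arguments: {"type":"object","properties":{"commands":{"type":"array"},"fingers":{"type":"number"},"grip_force":{"type":"number"}},"required":["commands"]}

```bash
mkdir -p pics; ls
python3 - <<'E'
from bench import state, imaging
import cv2
s=state(); print(s['time_s'],s['eef_pos'],s['tool_rot'],s['opening'])
for n in ("scene","top"):
    im=imaging.snapshot(n); cv2.imwrite(f"pics/{n}0.png",im)
    c=imaging.calibration(n); print(n,c)
print(imaging.calibration("wrist"))
E
```

```text
pics
0.0 [ 0.13700675 -0.55793567  0.23045694] [ 0.55684094 -0.55602337  0.43682793 -0.43582971] 0.9993980238233149
scene {'mtx': array([[482.37744182,   0.        , 250.73624412],
       [  0.        , 482.37744182, 195.19254581],
       [  0.        ,   0.        ,   1.        ]]), 'rvec': array([ 0.7084287 , -2.28651556,  1.44604501]), 'tvec': array([0.48418062, 0.15643803, 0.83180659])}
top {'mtx': array([[408.15210114,   0.        , 254.70747479],
       [  0.        , 408.15210114, 193.46475618],
       [  0.        ,   0.        ,   1.        ]]), 'rvec': array([ 2.15727636, -2.15031046,  0.07930258]), 'tvec': array([0.0787277 , 0.55377714, 1.03488758])}
{'mtx': array([[280.1996686 ,   0.        , 253.37810343],
       [  0.        , 280.1996686 , 192.87992639],
       [  0.        ,   0.        ,   1.        ]]), 'tool_from_camera': array([[ 9.99999851e-01, -4.65281869e-04, -2.85289507e-04,
         1.99001601e-04],
       [ 1.24785056e-04, -3.13958667e-01,  9.49436643e-01,
        -1.42696891e-01],
       [-5.31324769e-04, -9.49436538e-01, -3.13958562e-01,
         7.91639044e-02],
       [ 0.00000000e+00,  0.00000000e+00,  0.00000000e+00,
         1.00000000e+00]])}
```

View pics/scene0.png

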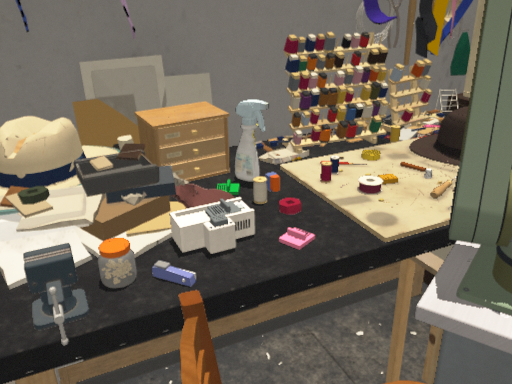

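View pics/top0.png

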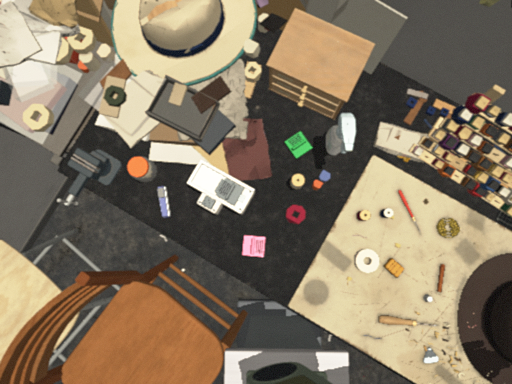

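Winder at about (220,188) in top and (213,225) in scene. The green plate (299,145 top) and pink plate (254,246 top) are the look-alikes. Enlarging the winder.

Run:
```python
import cv2
a=cv2.imread("pics/top0.png")[150:230,175:275]; b=cv2.imread("pics/scene0.png")[185:260,160:265]
cv2.imwrite("pics/topc.png",cv2.resize(a,None,fx=7,fy=7,interpolation=cv2.INTER_CUBIC))
cv2.imwrite("pics/scenec.png",cv2.resize(b,None,fx=7,fy=7,interpolation=cv2.INTER_CUBIC))
```

```text
(no output)
```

View pics/topc.png

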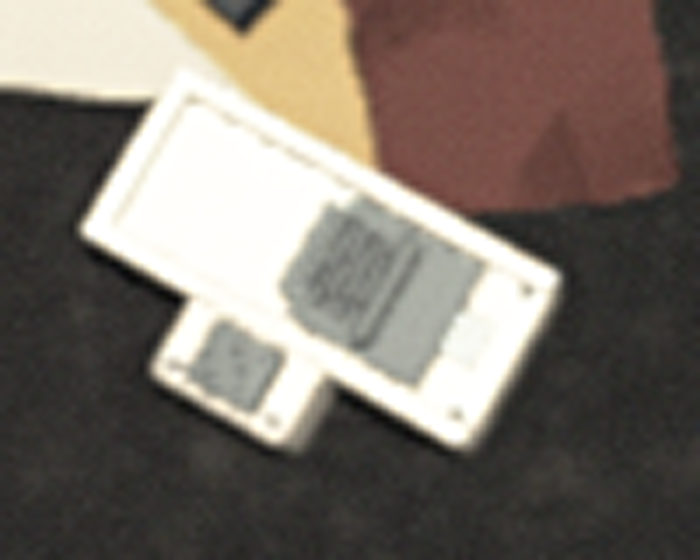

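View pics/scenec.png

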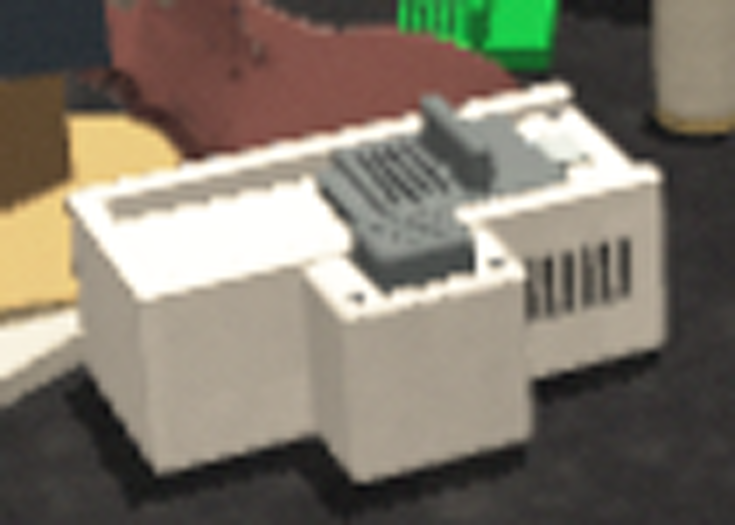

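```bash
cat > h.py <<'E'
import numpy as np, cv2
from bench import state, imaging
from scipy.spatial.transform import Rotation as R
def proj(n,P):
    c=imaging.calibration(n); return cv2.projectPoints(np.array(P,float),c['rvec'],c['tvec'],c['mtx'],None)[0][:,0]
def ray(n,uv,z):
    c=imaging.calibration(n); Rm=cv2.Rodrigues(c['rvec'])[0]; o=-Rm.T@c['tvec']
    d=Rm.T@np.linalg.solve(c['mtx'],[uv[0],uv[1],1]); return o+d*(z-o[2])/d[2]
def w2b(p,P):
    P=np.array(P,float)/1000; c,s=np.cos(p[2]),np.sin(p[2])
    return np.c_[p[0]+c*P[:,0]-s*P[:,1], p[1]+s*P[:,0]+c*P[:,1], P[:,2]]
E
python3 - <<'E'
from h import *
from scipy.optimize import least_squares
T=[((80,-36,62),(185,70)),((80,36,62),(82,232)),((-80,-36,60),(562,275)),((-80,36,60),(467,450)),
((20,37.5,72),(218,320)),((-10,37.5,72),(285,352)),((-10,63.5,72),(250,415)),((20,63.5,72),(190,375))]
S=[((80,-36,62),(70,200)),((80,36,62),(148,298)),((-80,36,62),(660,175)),((-80,-36,62),(570,88)),((80,36,0),(160,475)),((-80,36,0),(665,345))]
cv=lambda L,o:(np.array([a for a,_ in L],float),(np.array([b for _,b in L])+.5)/7-.5+o)
Tp,Tu=cv(T,[175,150]);Sp,Su=cv(S,[160,185])
ft=lambda p:(proj("top",w2b(p,Tp))-Tu).ravel()
fs=lambda p:(proj("scene",w2b(p,Sp))-Su).ravel()
a,b=ray("top",Tu[3],.06),ray("top",Tu[1],.062); d=b-a;print(a,b,np.linalg.norm(d))
p0=[*((a+b)/2)[:2],np.arctan2(d[1],d[0])]
for nm,f in (("top",ft),("scene",fs),("both",lambda p:np.r_[ft(p),fs(p)])):
    r=least_squares(f,p0); print(nm,r.x,np.degrees(r.x[2])); print(r.fun.reshape(-1,2).round(1).tolist())
p=r.x
q=w2b(p,[(5,50.5,72),(-33,0,70),(38,0,70),(72,0,52)]);print(q.round(4), np.hypot(q[:,0],q[:,1]))
s=state(); w,x,y,z=s['tool_rot']; print(R.from_quat([x,y,z,w]).as_matrix().round(3))
E
```

```text
[0.49858286 0.11324995 0.06      ] [0.57745001 0.25421078 0.062     ] 0.16153632560073133
top [0.56926809 0.16643407 1.06175157] 60.833884039295
[[-0.4, -0.9], [0.1, 0.2], [0.1, 0.2], [-0.3, -0.1], [0.1, -0.8], [0.8, 0.5], [0.7, 0.5], [-1.1, 0.4]]
scene [0.56968407 0.16779456 1.06541752] 61.043927390736535
[[-0.7, -1.5], [-0.7, -0.5], [1.0, -0.7], [-0.8, -1.4], [0.2, 1.8], [0.9, 1.4]]
both [0.56967115 0.16701236 1.06451506] 60.992220183434725
[[-0.7, -1.0], [-0.1, 0.2], [-0.1, -0.1], [-0.5, -0.3], [-0.1, -0.9], [0.6, 0.3], [0.5, 0.4], [-1.3, 0.3], [-0.4, -1.7], [-0.4, -0.7], [1.3, -0.9], [-0.5, -1.5], [0.5, 1.6], [1.1, 1.3]]
[[0.5279 0.1959 0.072 ]
 [0.5537 0.1382 0.07  ]
 [0.5881 0.2002 0.07  ]
 [0.6046 0.23   0.052 ]] [0.56309642 0.57064422 0.62125517 0.64685016]
[[ 0.239 -0.     0.971]
 [-0.971  0.002  0.239]
 [-0.002 -1.     0.   ]]
```

Both views agree to about 1 mm (winder at 0.570, 0.167, yaw 61°). The cover in the winder's track is the grey one with the rib (top (222,190)). The green and pink plates are free-lying look-alikes. Moving above the pad with fingers shut.

Request:
servo_tool([
  {"xyz": [-0.0355, 0, 0.0311], "rot": [0, 0, 0]},
  {"xyz": [-0.0355, 0, 0.0311], "rot": [0, 0, 0]},
  {"xyz": [-0.0355, 0, 0.0311], "rot": [0, 0, 0]},
  {"xyz": [-0.0355, 0, 0.0311], "rot": [0, 0, 0]},
  {"xyz": [-0.0355, 0, 0.0311], "rot": [0, 0, 0]},
  {"xyz": [-0.0355, 0, 0.0311], "rot": [0, 0, 0]},
  {"xyz": [-0.0355, 0, 0.0311], "rot": [0, 0, 0]},
  {"xyz": [-0.0355, 0, 0.0311], "rot": [0, 0, 0]},
  {"xyz": [-0.0355, 0, 0.0311], "rot": [0, 0, 0]},
  {"xyz": [-0.0355, 0, 0.0311], "rot": [0, 0, 0]},
  {"xyz": [-0.0355, 0, 0.0311], "rot": [0, 0, 0]},
  {"xyz": [-0.0355, 0, 0.0311], "rot": [0, 0, 0]},
], fingers=0, grip_force=40)

```text
time_s: 1.3
eef_pos: [0.3982, -0.0538, 0.2313]
tool_rot: [-0.556, 0.557, -0.436, 0.436]
wrist_force: [1.1, -0.7, 0.9]
opening: 0.001
```

Request:
servo_tool([
  {"xyz": [-0.0355, 0, 0.0311], "rot": [0, -8.5, 0]},
  {"xyz": [0, 0, 0], "rot": [0, -8.5, 0]},
  {"xyz": [0, 0, 0], "rot": [0, -8.5, 0]},
  {"xyz": [0, 0, 0], "rot": [0, -8.5, 0]},
  {"xyz": [0, 0, 0], "rot": [0, -8.5, 0]},
  {"xyz": [0, 0, 0], "rot": [0, -8.5, 0]},
  {"xyz": [0, 0, 0], "rot": [0, -8.5, 0]},
  {"xyz": [0, 0, 0], "rot": [0, -8.5, 0]},
  {"xyz": [0, 0, 0], "rot": [0, -8.5, 0]},
  {"xyz": [0, 0, 0], "rot": [0, -8.5, 0]},
  {"xyz": [0, 0, 0], "rot": [0, -8.5, 0]},
  {"xyz": [0, 0, 0], "rot": [0, -8.5, 0]},
])

```text
time_s: 2.5
eef_pos: [0.4194, -0.0138, 0.231]
tool_rot: [0.689, -0.689, -0.16, 0.16]
wrist_force: [0.2, 0.4, -0.2]
opening: 0.0
```

```bash
cat >> h.py <<'E'
PW=[0.5697,0.1670,1.0645]
def rep(tgt=None):
    s=state(); w,x,y,z=s['tool_rot']; M=R.from_quat([x,y,z,w]).as_matrix()
    c,sn=np.cos(PW[2]),np.sin(PW[2]); e=s['eef_pos']; d=e[:2]-PW[:2]
    print('t',round(s['time_s'],2),'eef',e.round(4),'winder',(1000*np.array([c*d[0]+sn*d[1],-sn*d[0]+c*d[1],e[2]])).round(1),'F',s['wrist_force'].round(1),'open',round(s['opening'],3))
    print('yaw x',np.degrees(np.arctan2(M[1,0],M[0,0])).round(2),'ydown',M[:,1].round(3),'j',s['joint_positions'].round(2))
    if tgt is not None:
        g=w2b(PW,[tgt])[0]; print('move in tool',(M.T@(g-e)).round(4))
E
python3 -c "
from h import *
rep((5,50.5,110))"
```

```text
t 2.5 eef [ 0.4194 -0.0138  0.231 ] winder [-231.    43.8  231. ] F [ 0.2  0.4 -0.2] open 0.0
yaw x 26.15 ydown [-0.001 -0.    -1.   ] j [-0.06  0.07  1.89 -0.    1.18 -0.52]
move in tool [0.19   0.1209 0.1403]
```

Request:
servo_tool([
  {"xyz": [0, 0, 0], "rot": [0, -8.5, 0]},
  {"xyz": [0, 0, 0], "rot": [0, -8.5, 0]},
  {"xyz": [0, 0, 0], "rot": [0, -8.5, 0]},
  {"xyz": [0, 0, 0], "rot": [0, -8.5, 0]},
  {"xyz": [0, 0, 0], "rot": [0, -0.8, 0]},
  {"xyz": [0.047, 0, 0.0013], "rot": [0, 0, 0]},
  {"xyz": [0.047, 0, 0.0013], "rot": [0, 0, 0]},
  {"xyz": [0.047, 0, 0.0013], "rot": [0, 0, 0]},
  {"xyz": [0.047, 0.03, 0.0014], "rot": [0, 0, 0]},
  {"xyz": [0.047, 0.03, 0.0014], "rot": [0, 0, 0]},
  {"xyz": [0, 0.03, 0], "rot": [0, 0, 0]},
  {"xyz": [0, 0, 0], "rot": [0, 0, 0]},
])

```text
time_s: 3.7
eef_pos: [0.5219, 0.1856, 0.143]
tool_rot: [0.611, -0.61, -0.353, 0.36]
wrist_force: [-0.9, -0.8, -0.3]
opening: -0.004
```

```bash
python3 -c "
from h import *
rep((5,50.5,76))
cv2.imwrite('pics/w1.png',imaging.snapshot('wrist'))"
```

```text
t 3.7 eef [0.5219 0.1856 0.143 ] winder [ -6.9  50.8 143. ] F [-0.9 -0.8 -0.3] open -0.004
yaw x 60.57 ydown [-0.01  -0.003 -1.   ] j [ 0.32  0.36  1.74 -0.    1.05 -0.74]
move in tool [ 0.0124  0.0669 -0.0007]
```

View pics/w1.png

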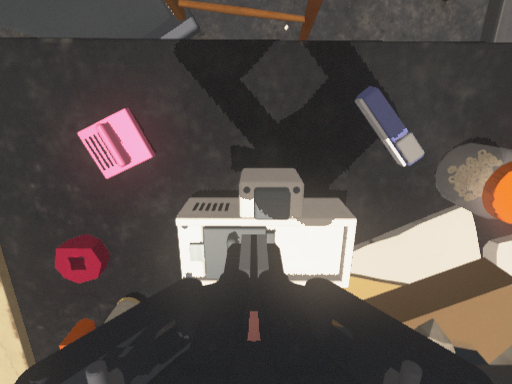

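The wrist view shows the winder, with the pad centred at about (272,203) and its corners at (255,187), (289,187), (291,218), (254,218). Checking that against my estimate.

```bash
cat >> h.py <<'E'
def wray(uv,z,s=None):
    s=s or state(); w,x,y,q=s['tool_rot']; M=R.from_quat([x,y,q,w]).as_matrix(); c=imaging.calibration('wrist'); T=c['tool_from_camera']
    d=M@T[:3,:3]@np.linalg.solve(c['mtx'],[uv[0],uv[1],1]); o=s['eef_pos']+M@T[:3,3]
    p=o+d*(z-o[2])/d[2]; cc,sn=np.cos(PW[2]),np.sin(PW[2]); e=p[:2]-PW[:2]
    return p.round(4),(1000*np.array([cc*e[0]+sn*e[1],-sn*e[0]+cc*e[1]])).round(1)
E
python3 -c "
from h import *
rep((5,50.5,76))
for uv in ((255,187),(289,187),(291,218),(254,218)): print(wray(uv,.072))
im=cv2.imread('pics/w1.png')[155:290,165:365]
cv2.imwrite('pics/w1c.png',cv2.resize(im,None,fx=4,fy=4,interpolation=cv2.INTER_CUBIC))"
```

```text
t 3.75 eef [0.5232 0.1853 0.1455] winder [ -6.5  49.6 145.5] F [ 0.4 -0.1  0.3] open 0.001
yaw x 60.53 ydown [-0.005 -0.002 -1.   ] j [ 0.32  0.36  1.74 -0.    1.05 -0.74]
move in tool [0.0118 0.0695 0.0008]
(array([0.5097, 0.1927, 0.072 ]), array([-6.6, 64.9]))
(array([0.5232, 0.2166, 0.072 ]), array([20.8, 64.8]))
(array([0.5481, 0.2056, 0.072 ]), array([23.3, 37.6]))
(array([0.5329, 0.1787, 0.072 ]), array([-7.6, 37.8]))
```

View pics/w1c.png

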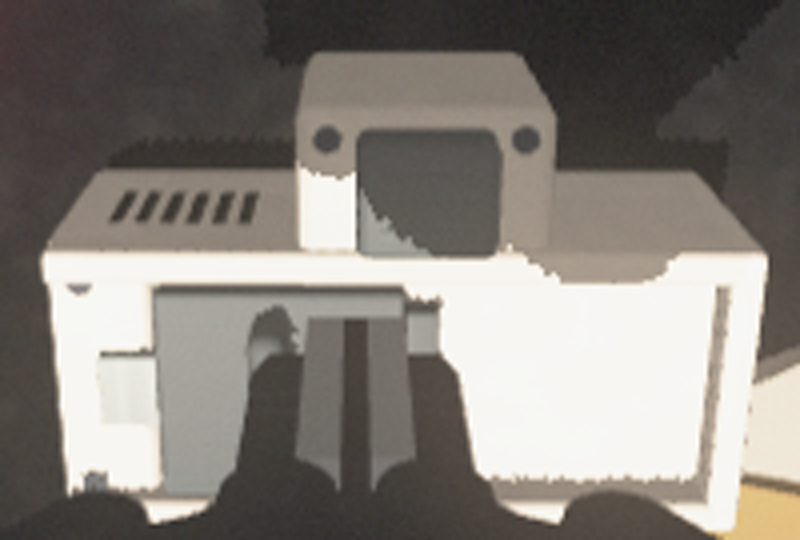

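Request:
servo_tool([
  {"xyz": [0.0125, 0.015, 0.001], "rot": [0, -0.5, 0]},
  {"xyz": [0, 0.025, 0], "rot": [0, 0, 0]},
  {"xyz": [0, 0.02, 0], "rot": [0, 0, 0]},
  {"xyz": [0, 0.005, 0], "rot": [0, 0, 0]},
  {"xyz": [0, 0, 0], "rot": [0, 0, 0]},
  {"xyz": [0, 0, 0], "rot": [0, 0, 0]},
])

```text
time_s: 4.35
eef_pos: [0.5311, 0.1972, 0.0839]
tool_rot: [-0.609, 0.609, 0.36, -0.358]
wrist_force: [0.6, 0.9, -0.4]
opening: 0.002
```

```bash
python3 -c "
from h import *
rep((6,51,63))"
```

```text
t 4.35 eef [0.5311 0.1972 0.0839] winder [ 7.6 48.4 83.9] F [ 0.6  0.9 -0.4] open 0.002
yaw x 61.06 ydown [ 0.003  0.001 -1.   ] j [ 0.34  0.44  1.79 -0.    0.91 -0.73]
move in tool [-0.0017  0.0209  0.0026]
```

Request:
servo_tool([
  {"xyz": [0, 0.003, 0], "rot": [0, 0, 0]},
  {"xyz": [0, 0.003, 0], "rot": [0, 0, 0]},
  {"xyz": [0, 0.002, 0], "rot": [0, 0, 0]},
  {"xyz": [0, 0, 0], "rot": [0, 0, 0]},
])

```text
time_s: 4.75
eef_pos: [0.5298, 0.1969, 0.0743]
tool_rot: [0.609, -0.609, -0.359, 0.36]
wrist_force: [0.0, -0.6, 0.5]
opening: 0.004
```

```bash
python3 -c "
from h import *
rep((6,51,63))"
```

```text
t 4.75 eef [0.5298 0.1969 0.0743] winder [ 6.8 49.4 74.3] F [ 0.  -0.6  0.5] open 0.004
yaw x 61.09 ydown [-0. -0. -1.] j [ 0.34  0.45  1.8  -0.    0.89 -0.73]
move in tool [-0.0008  0.0113  0.0016]
```

Request:
servo_tool([
  {"xyz": [0, 0, 0.001], "rot": [0, 0, 0]},
  {"xyz": [0, 0.003, 0], "rot": [0, 0, 0]},
  {"xyz": [0, 0.003, 0], "rot": [0, 0, 0]},
  {"xyz": [0, 0, 0], "rot": [0, 0, 0]},
])

```text
time_s: 5.15
eef_pos: [0.5293, 0.1976, 0.0686]
tool_rot: [-0.609, 0.609, 0.36, -0.359]
wrist_force: [-0.4, -0.3, 2.3]
opening: -0.0
```

Request:
servo_tool([
  {"xyz": [0, 0.002, 0], "rot": [0, 0, 0]},
  {"xyz": [0, 0.002, 0], "rot": [0, 0, 0]},
  {"xyz": [0, 0, 0], "rot": [0, 0, 0]},
])

```text
time_s: 5.45
eef_pos: [0.5293, 0.1976, 0.0646]
tool_rot: [-0.609, 0.609, 0.36, -0.359]
wrist_force: [0.0, 1.2, 3.4]
opening: -0.001
```

Request:
servo_tool([
  {"xyz": [0, 0.001, 0], "rot": [0, 0, 0]},
  {"xyz": [0, 0, 0], "rot": [0, 0, 0]},
])

```text
time_s: 5.65
eef_pos: [0.5293, 0.1976, 0.0636]
tool_rot: [-0.609, 0.609, 0.36, -0.359]
wrist_force: [-1.2, 0.7, 4.5]
opening: 0.006
```

Force rises along the travel. I'll continue to the hard stop.

Request:
servo_tool([
  {"xyz": [0, 0.001, 0], "rot": [0, 0, 0]},
  {"xyz": [0, 0, 0], "rot": [0, 0, 0]},
])

```text
time_s: 5.85
eef_pos: [0.5293, 0.1976, 0.063]
tool_rot: [-0.609, 0.609, 0.36, -0.359]
wrist_force: [-0.6, 0.5, 6.7]
opening: 0.001
```

```bash
python3 -c "
from h import *
im=imaging.snapshot('wrist'); rep()
cv2.imwrite('pics/w2.png',cv2.resize(im[130:300,130:400],None,fx=2.9,fy=2.9,interpolation=cv2.INTER_CUBIC))"
```

```text
t 5.9 eef [0.5293 0.1976 0.063 ] winder [ 7.2 50.2 63. ] F [-1.5  0.9  6.8] open 0.005
yaw x 61.09 ydown [ 0.001  0.    -1.   ] j [ 0.34  0.46  1.81  0.    0.87 -0.73]
```

View pics/w2.png

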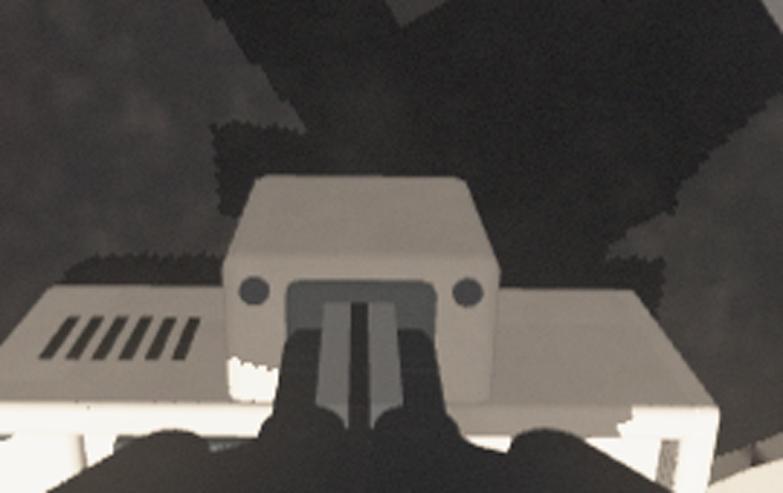

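The pad is nearly level with the side housing, and 6.8 N at z = 63 mm suggests the stop. One more millimetre to confirm.

Request:
servo_tool([
  {"xyz": [0, 0.001, 0], "rot": [0, 0, 0]},
  {"xyz": [0, 0, 0], "rot": [0, 0, 0]},
])

```text
time_s: 6.1
eef_pos: [0.5293, 0.1977, 0.0629]
tool_rot: [0.609, -0.609, -0.36, 0.359]
wrist_force: [-3.6, 0.7, 11.8]
opening: -0.003
```

Hard stop confirmed (z unchanged, force doubled). Lifting and moving behind the rib.

Request:
servo_tool([
  {"xyz": [0, -0.02, 0], "rot": [0, 0, 0]},
  {"xyz": [0, -0.035, 0], "rot": [0, 0, 0]},
  {"xyz": [0, -0.01, 0], "rot": [0, 0, 0]},
  {"xyz": [-0.035, 0, -0.025], "rot": [0, 0, 0]},
  {"xyz": [-0.03, 0, -0.025], "rot": [0, 0, 0]},
  {"xyz": [0, 0, 0], "rot": [0, 0, 0]},
  {"xyz": [0, 0, 0], "rot": [0, 0, 0]},
])

```text
time_s: 6.8
eef_pos: [0.541, 0.1156, 0.1256]
tool_rot: [0.61, -0.609, -0.358, 0.359]
wrist_force: [0.2, 0.0, -0.2]
opening: -0.007
```

```bash
python3 -c "
from h import *
im=imaging.snapshot('wrist'); rep((-45,0,66))
cv2.imwrite('pics/w3.png',cv2.resize(im[130:330,130:430],None,fx=2.6,fy=2.6,interpolation=cv2.INTER_CUBIC))
for n,(a,b,c,d) in (('top',(150,230,175,275)),('scene',(185,260,160,265))):
  cv2.imwrite(f'pics/{n}3.png',cv2.resize(imaging.snapshot(n)[a:b,c:d],None,fx=7,fy=7,interpolation=cv2.INTER_CUBIC))
"
```

```text
t 6.85 eef [0.541  0.1164 0.1257] winder [-58.2   0.6 125.7] F [0.1 0.3 0.3] open 0.001
yaw x 61.06 ydown [-0.001 -0.    -1.   ] j [ 0.19  0.38  1.77  0.    1.   -0.87]
move in tool [ 0.0132  0.0597 -0.0006]
```

View pics/w3.png

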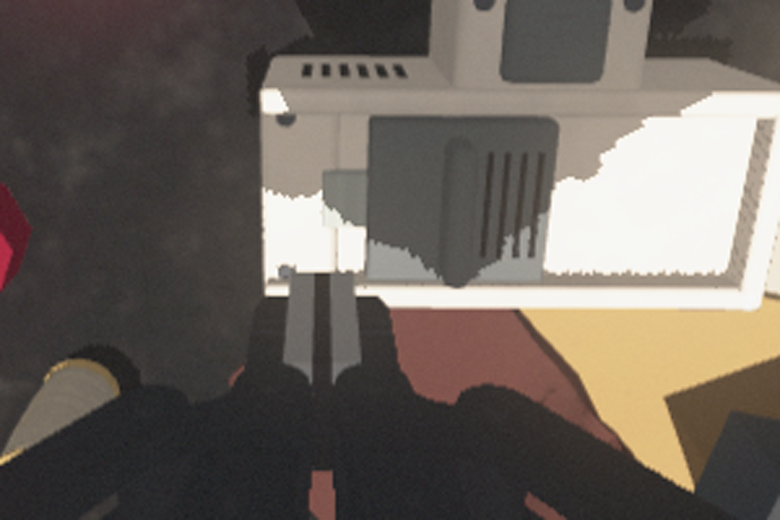

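View pics/scene3.png

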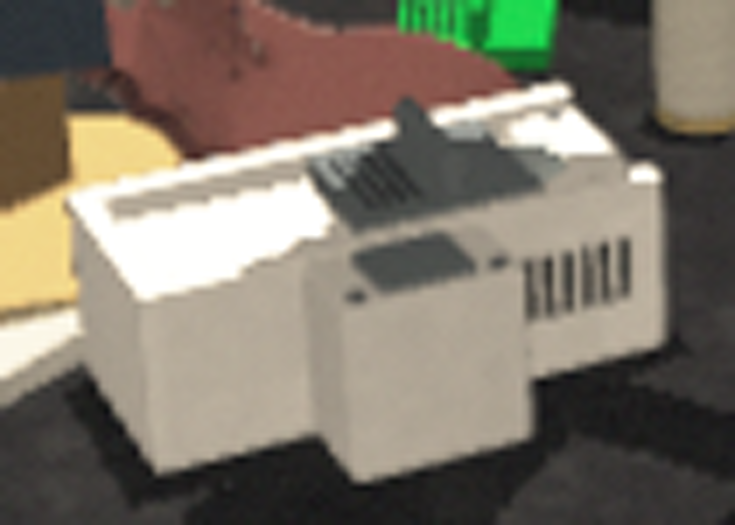

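The tab is down, flush with the housing, and the cover has sprung forward (gap and plunger visible behind it, wrist crop x≈345). Measuring the rib's rear face.

```bash
python3 -c "
from h import *
for uv,z in (((445,150),.076),((445,260),.076),((368,130),.062),((368,250),.062),((557,130),.062),((757,125),.062)): print(uv,wray((130+uv[0]/2.6-.3,130+uv[1]/2.6-.3),z)[1])"
```

```text
(445, 150) [-24.6  23.1]
(445, 260) [-22.7 -10.4]
(368, 130) [-45.1  24.9]
(368, 250) [-44.2 -13.8]
(557, 130) [10.5 25. ]
(757, 125) [69.  26.6]
```

Request:
servo_tool([
  {"xyz": [0.01, 0.02, -0.0005], "rot": [0, 0, 0]},
  {"xyz": [0, 0.02, 0], "rot": [0, 0, 0]},
  {"xyz": [0, 0.013, 0], "rot": [0, 0, 0]},
  {"xyz": [0, 0.0055, 0], "rot": [0, 0, 0]},
  {"xyz": [0, 0, 0], "rot": [0, 0, 0]},
  {"xyz": [0, 0, 0], "rot": [0, 0, 0]},
])

```text
time_s: 7.55
eef_pos: [0.5472, 0.1251, 0.0685]
tool_rot: [-0.609, 0.609, 0.36, -0.359]
wrist_force: [0.6, 0.2, -0.9]
opening: 0.002
```

```bash
python3 -c "
from h import *
rep((-45,0,67))"
```

```text
t 7.55 eef [0.5472 0.1251 0.0685] winder [-47.6  -0.6  68.5] F [ 0.6  0.2 -0.9] open 0.002
yaw x 61.11 ydown [ 0.001  0.    -1.   ] j [ 0.2   0.45  1.82 -0.    0.87 -0.86]
move in tool [0.0026 0.0015 0.0006]
```

Request:
servo_tool([
  {"xyz": [0.004, 0, 0], "rot": [0, 0, 0]},
  {"xyz": [0.004, 0, 0], "rot": [0, 0, 0]},
  {"xyz": [0.004, 0, 0], "rot": [0, 0, 0]},
  {"xyz": [0.005, 0, 0], "rot": [0, 0, 0]},
  {"xyz": [0.006, 0, 0], "rot": [0, 0, 0]},
  {"xyz": [0.006, 0, 0], "rot": [0, 0, 0]},
  {"xyz": [0.006, 0, 0], "rot": [0, 0, 0]},
  {"xyz": [0.005, 0, 0], "rot": [0, 0, 0]},
  {"xyz": [0.003, 0, 0], "rot": [0, 0, 0]},
  {"xyz": [0, 0, 0], "rot": [0, 0, 0]},
])

```text
time_s: 8.55
eef_pos: [0.5679, 0.163, 0.0681]
tool_rot: [-0.609, 0.609, 0.36, -0.359]
wrist_force: [-0.3, -1.1, 2.9]
opening: -0.001
```

```bash
python3 -c "
from h import *
im=imaging.snapshot('wrist'); rep((20,0,68))
cv2.imwrite('pics/w4.png',cv2.resize(im[130:330,130:430],None,fx=2.6,fy=2.6,interpolation=cv2.INTER_CUBIC))
cv2.imwrite('pics/s4.png',cv2.resize(imaging.snapshot('scene')[185:260,160:265],None,fx=7,fy=7,interpolation=cv2.INTER_CUBIC))"
```

```text
t 8.6 eef [0.5678 0.1629 0.068 ] winder [-4.5 -0.3 68. ] F [-0.1 -1.1  1.6] open -0.003
yaw x 61.1 ydown [ 0.001  0.    -1.   ] j [ 0.26  0.49  1.75  0.    0.91 -0.81]
move in tool [ 0.0245 -0.      0.0003]
```

View pics/w4.png

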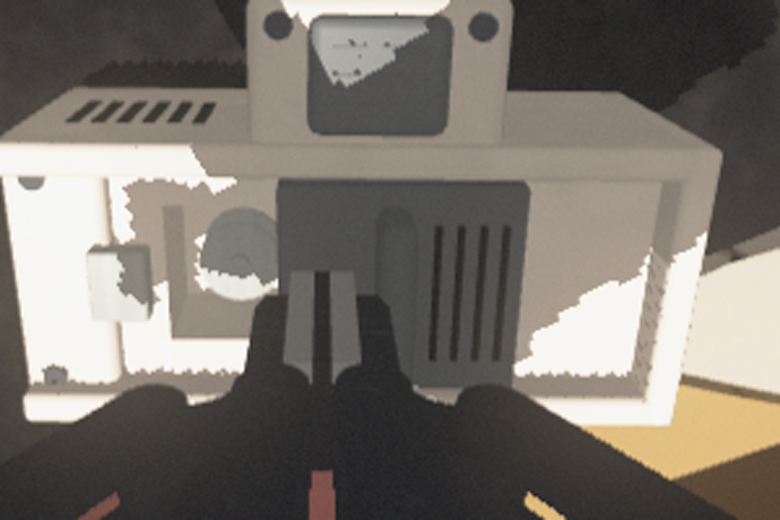

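View pics/s4.png

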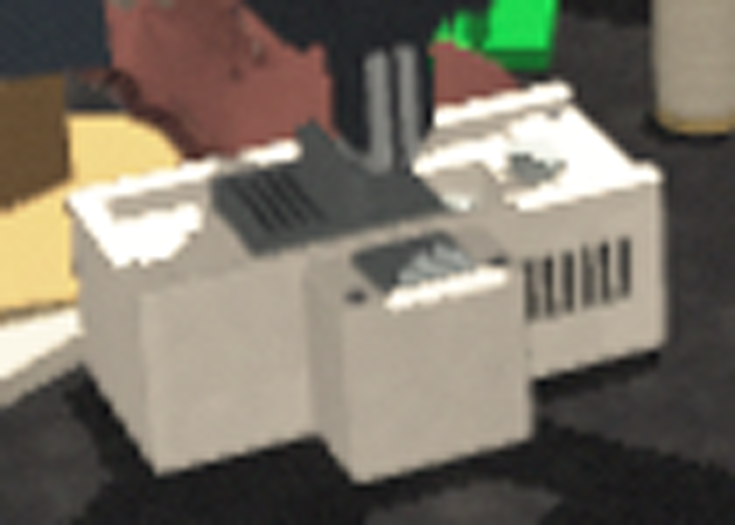

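The cover is sliding flat in the track and the bay is opening, with the bobbin visible at (240,255). Pushing on.

Request:
servo_tool([
  {"xyz": [0.004, 0, 0], "rot": [0, 0, 0]},
  {"xyz": [0.005, 0, 0], "rot": [0, 0, 0]},
  {"xyz": [0.005, 0, 0], "rot": [0, 0, 0]},
  {"xyz": [0.004, 0, 0], "rot": [0, 0, 0]},
  {"xyz": [0.003, 0, 0], "rot": [0, 0, 0]},
  {"xyz": [0.002, 0, 0], "rot": [0, 0, 0]},
  {"xyz": [0, 0, 0], "rot": [0, 0, 0]},
])

```text
time_s: 9.35
eef_pos: [0.5788, 0.1831, 0.0679]
tool_rot: [0.609, -0.609, -0.36, 0.359]
wrist_force: [-1.1, 0.1, -0.7]
opening: 0.002
```

Request:
servo_tool([
  {"xyz": [0.001, 0, 0], "rot": [0, 0, 0]},
  {"xyz": [0.001, 0, 0], "rot": [0, 0, 0]},
  {"xyz": [0, 0, 0], "rot": [0, 0, 0]},
])

```text
time_s: 9.65
eef_pos: [0.5796, 0.1845, 0.0679]
tool_rot: [0.609, -0.609, -0.359, 0.359]
wrist_force: [0.2, 0.4, -0.6]
opening: 0.0
```

```bash
python3 -c "
from h import *
im=imaging.snapshot('wrist'); rep((24,0,68))
cv2.imwrite('pics/w5.png',cv2.resize(im[130:330,130:430],None,fx=2.6,fy=2.6,interpolation=cv2.INTER_CUBIC))"
```

```text
t 9.7 eef [0.5796 0.1845 0.068 ] winder [20.1 -0.2 68. ] F [0.1 0.4 1.1] open 0.003
yaw x 61.09 ydown [ 0.  0. -1.] j [ 0.29  0.51  1.7   0.    0.93 -0.78]
move in tool [ 0.0039 -0.      0.0002]
```

View pics/w5.png

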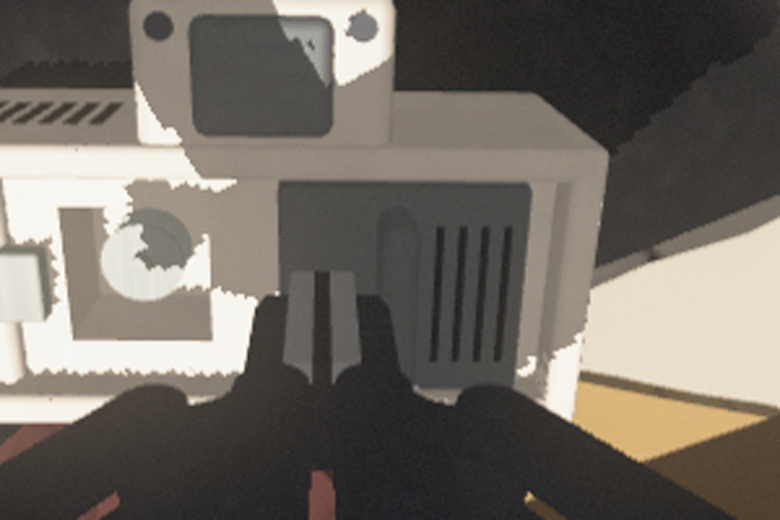

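A gap of about 26 px, roughly 5 mm, is left to the stop. Creeping on until the force rises.

Request:
servo_tool([
  {"xyz": [0.002, 0, 0], "rot": [0, 0, 0]},
  {"xyz": [0.001, 0, 0], "rot": [0, 0, 0]},
  {"xyz": [0.001, 0, 0], "rot": [0, 0, 0]},
  {"xyz": [0, 0, 0], "rot": [0, 0, 0]},
])

```text
time_s: 10.1
eef_pos: [0.5816, 0.188, 0.068]
tool_rot: [-0.609, 0.609, 0.359, -0.359]
wrist_force: [0.1, 0.4, -0.1]
opening: -0.002
```

Request:
servo_tool([
  {"xyz": [0.001, 0, 0], "rot": [0, 0, 0]},
  {"xyz": [0, 0, 0], "rot": [0, 0, 0]},
])

```text
time_s: 10.3
eef_pos: [0.5821, 0.1889, 0.068]
tool_rot: [-0.609, 0.609, 0.359, -0.359]
wrist_force: [0.3, 0.3, -0.1]
opening: -0.002
```

Request:
servo_tool([
  {"xyz": [0.001, 0, 0], "rot": [0, 0, 0]},
  {"xyz": [0, 0, 0], "rot": [0, 0, 0]},
])

```text
time_s: 10.5
eef_pos: [0.5826, 0.1898, 0.068]
tool_rot: [-0.609, 0.609, 0.359, -0.359]
wrist_force: [-1.0, 0.1, -0.0]
opening: -0.003
```

Request:
servo_tool([
  {"xyz": [0.0007, 0, 0], "rot": [0, 0, 0]},
  {"xyz": [0, 0, 0], "rot": [0, 0, 0]},
])

```text
time_s: 10.7
eef_pos: [0.5829, 0.1903, 0.068]
tool_rot: [-0.609, 0.609, 0.359, -0.359]
wrist_force: [-0.6, -0.5, 0.0]
opening: -0.003
```

```bash
python3 -c "
from h import *
im=imaging.snapshot('wrist'); rep((24,0,68))
cv2.imwrite('pics/w6.png',cv2.resize(im[130:330,130:430],None,fx=2.6,fy=2.6,interpolation=cv2.INTER_CUBIC))"
```

```text
t 10.75 eef [0.5829 0.1903 0.068 ] winder [26.8 -0.2 68. ] F [ 0.2 -0.5  0.2] open 0.002
yaw x 61.1 ydown [ 0.  0. -1.] j [ 0.3   0.52  1.69 -0.    0.93 -0.77]
move in tool [-0.0028  0.      0.0002]
```

View pics/w6.png

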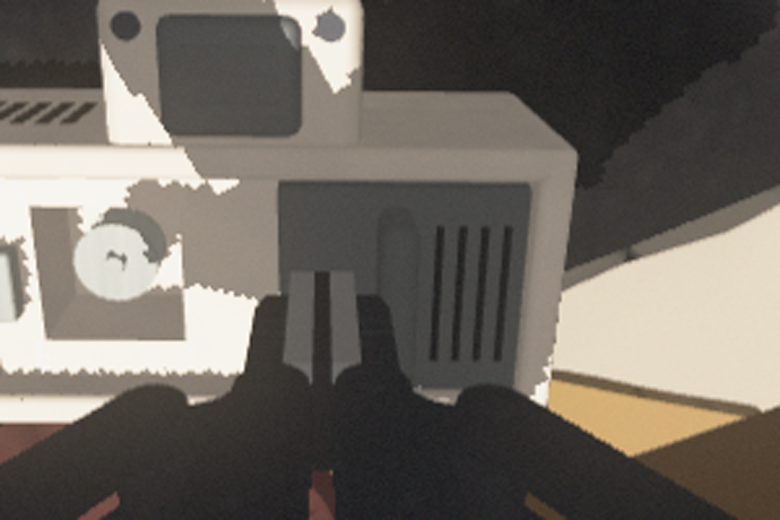

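The gap has practically closed: cover front (528) against the stop (about 530). One more small nudge to confirm contact.

Request:
servo_tool([
  {"xyz": [0.0006, 0, 0], "rot": [0, 0, 0]},
  {"xyz": [0, 0, 0], "rot": [0, 0, 0]},
])

```text
time_s: 10.95
eef_pos: [0.5832, 0.1908, 0.068]
tool_rot: [-0.609, 0.609, 0.359, -0.359]
wrist_force: [0.3, -0.2, 0.6]
opening: 0.0
```

Request:
servo_tool([
  {"xyz": [0.0006, 0, 0], "rot": [0, 0, 0]},
  {"xyz": [0, 0, 0], "rot": [0, 0, 0]},
])

```text
time_s: 11.15
eef_pos: [0.5834, 0.1913, 0.068]
tool_rot: [-0.609, 0.609, 0.359, -0.36]
wrist_force: [-0.7, -0.3, -0.3]
opening: -0.001
```

Request:
servo_tool([
  {"xyz": [0.0007, 0, 0], "rot": [0, 0, 0]},
  {"xyz": [0, 0, 0], "rot": [0, 0, 0]},
])

```text
time_s: 11.35
eef_pos: [0.5833, 0.1916, 0.0679]
tool_rot: [-0.609, 0.609, 0.359, -0.36]
wrist_force: [-1.5, -1.9, 1.0]
opening: 0.004
```

Request:
servo_tool([
  {"xyz": [0.0007, 0, 0], "rot": [0, 0, 0]},
  {"xyz": [0, 0, 0], "rot": [0, 0, 0]},
])

```text
time_s: 11.55
eef_pos: [0.5833, 0.1918, 0.0679]
tool_rot: [-0.609, 0.609, 0.359, -0.36]
wrist_force: [-2.5, -4.0, 2.1]
opening: 0.004
```

At the end stop: the force has risen to about 5 N along -x and the position has stalled. Backing off a little, lifting, and moving clear.

Request:
servo_tool([
  {"xyz": [-0.003, 0, 0], "rot": [0, 0, 0]},
  {"xyz": [-0.003, 0, 0], "rot": [0, 0, 0]},
  {"xyz": [0, -0.02, 0], "rot": [0, 0, 0]},
  {"xyz": [0, -0.045, 0], "rot": [0, 0, 0]},
  {"xyz": [-0.03, -0.03, 0], "rot": [0, 0, 0]},
  {"xyz": [-0.045, 0, 0], "rot": [0, 0, 0]},
  {"xyz": [-0.045, 0, 0], "rot": [0, 0, 0]},
  {"xyz": [-0.045, 0, 0], "rot": [0, 0, 0]},
  {"xyz": [0, 0, 0], "rot": [0, 0, 0]},
  {"xyz": [0, 0, 0], "rot": [0, 0, 0]},
])

```text
time_s: 12.55
eef_pos: [0.5019, 0.0425, 0.1636]
tool_rot: [-0.609, 0.61, 0.36, -0.358]
wrist_force: [0.8, 0.2, -0.4]
opening: 0.004
```

```bash
python3 -c "
from h import *
rep()
t=imaging.snapshot('top'); s=imaging.snapshot('scene')
cv2.imwrite('pics/top7.png',t); cv2.imwrite('pics/scene7.png',s)
a=cv2.resize(t[150:230,175:275],None,fx=4,fy=4,interpolation=cv2.INTER_CUBIC);b=cv2.resize(s[185:265,160:260],None,fx=4,fy=4,interpolation=cv2.INTER_CUBIC)
cv2.imwrite('pics/c7.png',np.hstack([a,b]))"
```

```text
t 12.55 eef [0.5019 0.0425 0.1636] winder [-141.8   -1.1  163.6] F [ 0.8  0.2 -0.4] open 0.004
yaw x 60.97 ydown [ 0.002  0.001 -1.   ] j [ 0.06  0.26  1.83  0.    1.05 -1.  ]
```

View pics/c7.png

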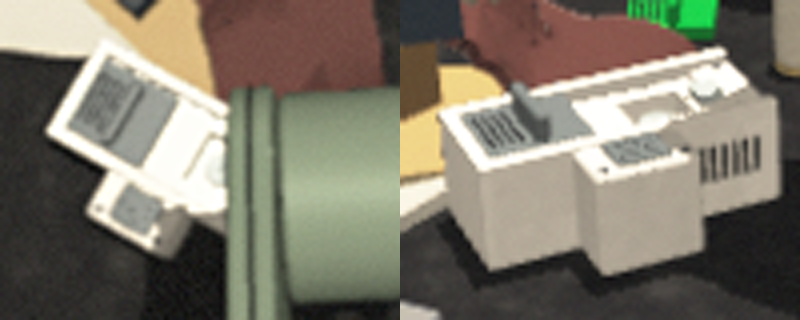

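View pics/scene7.png

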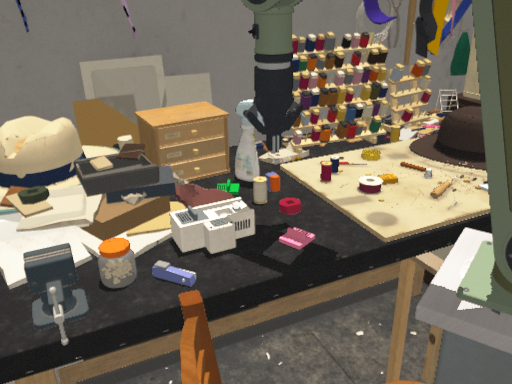

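Both views show the cover flat against the end stop, the bay open and the tab down. The spools at (260,190) and (326,172) and the clamp at (174,272) are where they were. The arm is clear, so I'm handing in.

```bash
python3 -c "
from bench import workorder
print(workorder.close_job())"
```

```text
the job is handed in; nothing more can be done
None
```

The bobbin bay is open: I pressed the snap tab fully in, then pushed the cover by its rib along the track to the end stop. I handed the job in at about 12.7 s, with the arm lifted clear.

- **Tab:** it reached its hard stop. At z = 63 mm the position stopped changing while the force rose from about 7 to 12 N, and afterwards the pictures showed the pad down.
- **Cover release:** it sprang forward by about the expected 8 mm before I pushed it. The rib's rear face measured about x = -24 mm, against -25 mm expected.
- **Cover at the end stop:** the finger stalled at about 5 N, and the last pictures show the cover lying flat against the stop with the bay open.
- **Things standing around:** by eye in the scene view, both spools, the clamp and the green and pink look-alikes are where they were. I did not measure their positions.
- **Disagreements:** the wrist camera put the tab pad about 2.5 mm further along x than the fixed cameras, so I aimed between the two. The finger stalled a few millimetres further along x than I had expected from its thickness.

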